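Make room for the register in the desk tray

TASK

The tall register belongs in the row in the desk tray, between the two lidded card boxes, but the gap there is too narrow. First push the two card boxes apart until there is room, then stand the register upright between them, square with the row and down on the tray's floor, with both card boxes still standing in the tray.

Things in the scene. Friction and masses are not known exactly. Their poses are not given: they have to be found in the camera images.
- register_centre (a point): the tall register: a hard-backed grey book standing upright alone on the desk, loose, 105 deep (x) by 46 thick (y) by 150 mm high (z), 0.4 kg, the tallest of the three grey books on the desk (the two others are 95 high). The point is its centre, 75 mm above its underside; its x runs from spine to fore-edge, y across the covers (grip it there, near the top), z up.
- cardbox_left_centre (a point): closed, lidded off-white card box, loose, 110 deep (x) by 50 thick (y) by 65 mm high, about 0.3 kg, standing in the row on the left (tray +y) side of the gap. The point is its centre, 32.5 mm above its underside; z up, axes within 0.05 rad of the tray's. Pushed low on its side it slides along the tray, and pushes along its outer neighbour, an open-topped box at most 60 high.
- cardbox_right_centre (a point): closed, lidded off-white card box, loose, 110 deep (x) by 50 thick (y) by 65 mm high, about 0.3 kg, standing in the row on the right (tray -y) side of the gap. The point is its centre, 32.5 mm above its underside; z up, axes within 0.05 rad of the tray's. Pushed low on its side it slides along the tray, and pushes along its outer neighbour, an open-topped box at most 60 high.
- tray: fixed dark steel desk tray, 140 (x) by 360 (y) by 20 mm high, walls and floor 5 thick (inside 130 by 350). Origin: centre of its underside, on the desk; x across, y along the row to the left, z up. In it, left to right: an open-topped box, left card box, a gap of 30 to 36 mm near the tray's middle, right card box, an open-topped box; each card box can be pushed outwards by about 45 mm.
There are look-alikes about, which are no part of the job. Leave any purple or turquoise look-alike of the part that bears cardbox_right_centre alone. Leave any orange look-alike of the part that bears cardbox_left_centre alone.

How it is judged (in metres and radians):
On the way:
1. the card boxes are pushed apart (centres more than 94 mm apart) while the register is still clear of them (horizontal distance between cardbox_left_centre and cardbox_right_centre above 0.094 m and horizontal distance between register_centre and cardbox_left_centre above 0.12 m and horizontal distance between register_centre and cardbox_right_centre above 0.12 m), for 0.2 s.
At the end, for the whole second after the job is handed in: Register at rest on the tray's floor (centre 72 to 88 mm above the tray's origin), upright within 0.12 rad, square within 0.2 rad, between the card boxes (35 mm or more from each centre along the row); both boxes upright within 0.12 rad on the floor; all within 30 mm of the tray's centre line (angle between each of register_centre, cardbox_left_centre, cardbox_right_centre's own z axis and vertical below 0.12 rad and z of register_centre in the frame of tray between 0.072 and 0.088 m and x of register_centre in the frame of tray between -0.03 and 0.03 m and angle between the y axis of register_centre and the y axis of tray, either way round below 0.2 rad and y of register_centre in the frame of cardbox_left_centre below -0.035 m and y of register_centre in the frame of cardbox_right_centre above 0.035 m and linear speed of register below 0.02 m/s and z of each of cardbox_left_centre, cardbox_right_centre in the frame of tray below 0.046 m and x of cardbox_left_centre in the frame of tray between -0.03 and 0.03 m and y of cardbox_left_centre in the frame of tray between -0.175 and 0.175 m and x of cardbox_right_centre in the frame of tray between -0.03 and 0.03 m and y of cardbox_right_centre in the frame of tray between -0.175 and 0.175 m); the robot touches nothing.
It also fails if it takes over 58 s, if anything falls off the work surface, if the arm or the gripper's body presses on something with over 40 N, if the wrist force passes 120 N, or if a joint passes its speed limit or range.

ROBOT

A 6-joint arm with a two-finger parallel gripper is mounted at the origin on the work surface. World frame = base frame: x ahead of the robot, y to its left, z up, the work surface at z = 0. Lengths are in m, angles in degrees, forces in N, time in s.
With the tool pointing down it reaches from about 0.25 to 0.8 m from the base axis. Payload 8.5 kg.
Tool frame: the origin (TCP) lies between the finger pads; the fingertips stand ahead of it and the grasp point (between the pads) lies 2 mm behind it (manip.tcp_to_tips is the z of the fingertips in the tool frame, in m); z points along the fingers, y is the direction in which the jaws open and shut (so a half turn about z gives the same grasp; the last joint's range is limited). The gripper opens to 85 mm and grips with 20 to 120 N. Pads are 22 mm wide; open, the fingers measure 114 mm over their backs; the gripper's body (76 mm by 85 mm) begins 54 mm behind the grasp point. The pads swing forward as they close: fully open they stand 13 mm farther back than shut.
Start: joints at [0, 13.648, -0.773, 75.585, 0, 90], TCP at [0.525, -0, 0.248] pointing down, gripper open.
Joint ranges: [-152.45, 152.45], [-59.26, 108.67], [-65.41, 83.53], [-104.44, 129.93], [-82.83, 76.93], [-180, 180]. Speed limits (degrees/s): [127.2, 127.2, 159.86, 180, 180, 180].

INTERFACE

Orientations are given as [roll, pitch, yaw] about the fixed x, y, z axes, in that order (R = Rz(yaw) Ry(pitch) Rx(roll)).
In Python, from station import get_state, viewer, job, manip gives the robot as it stands. The module is installed in compiled form; this text tells all that it offers.
- The arm moves only by the tool apply_moves, never from a script. Its argument "commands" is text: rows parted by semicolons, each of 7 numbers parted by spaces: the shift along the tool's x, y, z in mm, then the turn, a rotation vector about the tool's x, y, z in degrees, then the finger opening in mm, from 0 to 85.4. In form: dx dy dz wx wy wz grip; .... A call has 1 to 20 rows; each row shifts and turns the commanded pose from where the row before left it, along the tool's axes as they then stand; what a row does not reach is not made up. A row lasts 1/8 s, in which the tool goes at most 62.5 mm and 10.7 degrees, less where a joint would pass 70% of its speed; a pose out of reach is approached as far as the arm can. A call is refused whole if a number of a shift passes 62.5 or a number of a turn 10.7, either way. A call with a gripper value outside its range is refused whole. The fingers move at their own pace and stop on an object; the grip force is fixed at half the most. Time passes only in rows, so rows that do not move let the fingers close. It gives the time, the measured TCP pose, the force and the opening at its end, in the units of the state.
- get_state(): the state, without advancing time (a new reading comes with each control period).
- viewer.get_image(name): name is "scene" or "side" or "wrist"; returns a dict with "img" (480x640x3 uint8, red, green, blue), "z_map" (480x640 float32, m along the optical axis (not along the pixel's ray), 0 where there is no reading), "camera_matrix" (3x3 intrinsics, pixels), "R" (3x3) and "t" (3): a world point X has camera coordinates R X + t; the wrist camera has in their place "tool_from_camera" (4x4, takes a point from camera to tool coordinates, whose origin is the TCP and whose axes are the flange's). Camera axes: x right, y down, z forward; pixel columns grow to the right and rows downward; lengths in m; the calibration is good to about 2 mm. The wrist camera is an equidistant fisheye: a pixel r from the principal point sees the ray r / f radians off the axis. A picture is of the moment at which its call begins: read the wrist's pose just before it.
- job.finish_job(): hands the job in, once; it reports no verdict.
The state is a dict: "clock": time; "q": joint angles; "joint_velocities": joint speeds; "joint_torque": joint torques, N m; "tcp_pos": TCP position; "ee_rot": TCP orientation; "wrist_force": force on the tool from outside, world axes, zero at the start; "ft_torque": the same for the moment, N m; "finger_gap": finger opening in m.
Only numpy, scipy, OpenCV 4.12 (cv2) and the standard library are available. Lean on these libraries where they do the work, as an engineer would, in place of code of your own. Each camera call takes 0.05 s, during which the arm holds its last target.

## Working session

There is one attempt and no reset: what is moved stays moved. The work goes in short steps, Python scripts to look and compute and a tool call to move; the robot and the scene stay as the last step left them, time stands still between calls to the robot, and variables do not carry over. Pictures are saved under pics/ and viewed, and the job is handed in when it is done.

Besides the shell and the picture viewer there is one more tool, called after "Call:" as name(argument=value, ...), one argument or row to a line, values as JSON. apply_moves: Moves the arm, as the interface text tells. Its arguments: {"type":"object","properties":{"commands":{"type":"string"}},"required":["commands"]}

```bash
mkdir -p pics; ls; python3 - <<'E'
from station import get_state, viewer, job, manip
import cv2,numpy as np,pickle
print(get_state()); print(manip.tcp_to_tips)
for n in ["scene","side","wrist"]:
    d=viewer.get_image(n); pickle.dump(d,open(f"{n}0.pkl","wb"))
    cv2.imwrite(f"pics/{n}0.png",d["img"][:,:,::-1])
    print(n,{k:v for k,v in d.items() if k not in("img","z_map")}, (d["z_map"]>0).mean())
E
```

```text
pics
{'clock': 0.0, 'q': array([ 1.08366567e-05,  1.36807534e+01, -8.16639744e-01,  7.55846069e+01,
       -6.92051841e-04,  8.99980272e+01]), 'joint_velocities': array([-0.026058  ,  0.05071875,  0.04438031,  0.09772025,  0.08793576,
        0.04322053]), 'joint_torque': array([ 1.29771975e-03, -5.38790166e+01,  3.46437156e+01,  1.83730113e-02,
        1.69192181e-04,  6.54446694e-05]), 'tcp_pos': array([ 5.24608661e-01, -3.40115138e-06,  2.47681534e-01]), 'ee_rot': array([-1.79918000e+02,  6.89227714e-04,  9.00019846e+01]), 'wrist_force': array([-0.05323904, -0.12316308,  0.59533148]), 'ft_torque': array([ 0.02898126, -0.02214221,  0.0512975 ]), 'finger_gap': 0.08550327468980068}
0.017
scene {'camera_matrix': array([[549.8555118 ,   0.        , 324.69002121],
       [  0.        , 549.8555118 , 235.07466857],
       [  0.        ,   0.        ,   1.        ]]), 'R': array([[ 0.72478431,  0.68890831, -0.00964628],
       [ 0.5000016 , -0.53556938, -0.68056142],
       [-0.47401067,  0.48843708, -0.73262754]]), 't': array([-0.3317837 , -0.14874729,  1.2259408 ])} 0.996044921875
side 
[... 252 characters left out ...]
180685, -0.86660389],
       [ 0.29514773, -0.81482348, -0.4989494 ]]), 't': array([0.4272518 , 0.13030402, 0.93762654])} 0.9962141927083333
wrist {'camera_matrix': array([[371.64829954,   0.        , 316.24049733],
       [  0.        , 371.64829954, 239.56173685],
       [  0.        ,   0.        ,   1.        ]]), 'tool_from_camera': array([[-1.03730260e-03, -9.63516686e-01, -2.67646260e-01,
         6.69573046e-02],
       [ 9.99999260e-01, -1.16938199e-03,  3.34087354e-04,
         1.20182719e-03],
       [-6.34879457e-04, -2.67645716e-01,  9.63517186e-01,
        -1.25766991e-01],
       [ 0.00000000e+00,  0.00000000e+00,  0.00000000e+00,
         1.00000000e+00]])} 0.9841861979166666
```

View pics/scene0.png

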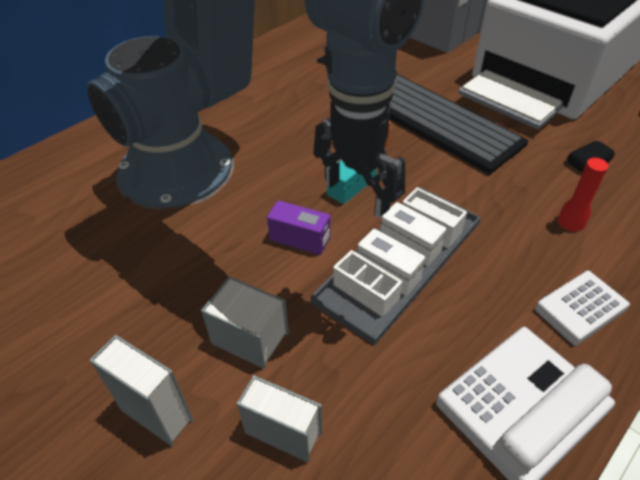

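View pics/side0.png

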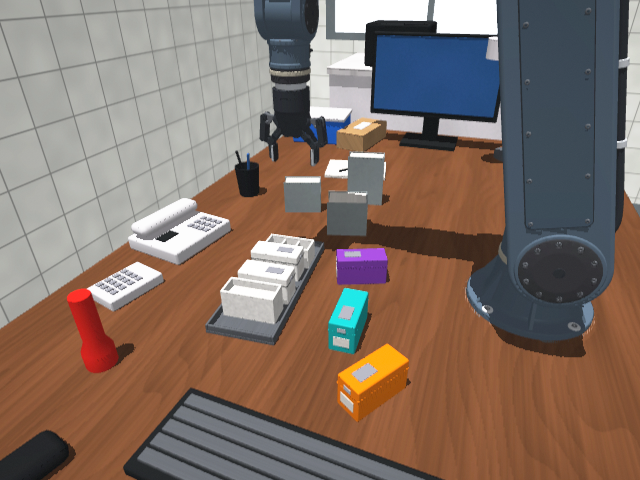

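View pics/wrist0.png

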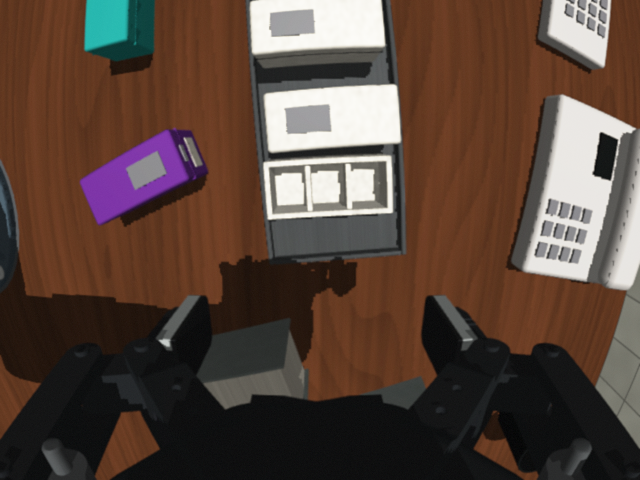

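The scene view shows three grey books at about (145,390), (247,320) and (280,418). The white card boxes in the tray are at (415,230) and (390,260). The purple, turquoise and orange boxes are look-alikes. Next I measure.

```bash
cat > h.py <<'E'
import numpy as np,cv2,pickle
def cloud(d):
    K=d["camera_matrix"];z=d["z_map"];v,u=np.mgrid[:480,:640]
    c=np.stack([(u-K[0,2])/K[0,0]*z,(v-K[1,2])/K[1,1]*z,z],-1)
    P=(c-d["t"])@d["R"]; P[z<=0]=np.nan
    return P
def ray(d,uv,z):
    K=d["camera_matrix"];r=np.array([(uv[0]-K[0,2])/K[0,0],(uv[1]-K[1,2])/K[1,1],1])@d["R"]
    o=-d["R"].T@d["t"]; return o+r*(z-o[2])/r[2]
def wcloud(d,T):  # T world_from_tool
    K=d["camera_matrix"];z=d["z_map"];v,u=np.mgrid[:480,:640]
    x=(u-K[0,2])/K[0,0];y=(v-K[1,2])/K[1,1];r=np.hypot(x,y)+1e-9
    s=np.tan(np.minimum(r,1.45))/r
    c=np.stack([x*s*z,y*s*z,z],-1);M=T@d["tool_from_camera"]
    P=c@M[:3,:3].T+M[:3,3]; P[(z<=0)|(r>1.4)]=np.nan
    return P
def Tst(s):
    from scipy.spatial.transform import Rotation as R
    T=np.eye(4);T[:3,:3]=R.from_euler("xyz",s["ee_rot"],degrees=True).as_matrix();T[:3,3]=s["tcp_pos"];return T
E
python3 - <<'E'
from h import *
np.set_printoptions(precision=4,suppress=True)
for n in["scene","side"]:
    d=pickle.load(open(n+"0.pkl","rb"));P=cloud(d)
    # clusters by height, world area
    m=((P[...,2]>0.05)&(P[...,2]<0.2)&(P[...,0]>0.2)&(P[...,0]<0.8)&(abs(P[...,1])<0.6)).astype(np.uint8)
    k,l,st,ce=cv2.connectedComponentsWithStats(m)
    for i in range(1,k):
        if st[i,4]<150: continue
        Q=P[l==i];zt=np.percentile(Q[:,2],97);top=Q[Q[:,2]>zt-.006]
        r=cv2.minAreaRect((top[:,:2]*1000).astype(np.float32))
        print(n,ce[i].round(),st[i,4],"ztop",zt.round(4),"rect",np.round(r[0],1),np.round(r[1],1),round(r[2],1))
E
```

```text
scene [588. 185.] 1122 ztop 0.1519 rect [719.4 438.5] [37.  35.2] 51.4
scene [346. 175.] 285 ztop 0.0673 rect [336.3 194.3] [32.3 64.6] 42.6
scene [422. 220.] 2621 ztop 0.0726 rect [525.7 196.9] [112.7 117.1] 2.5
scene [298. 219.] 1425 ztop 0.0678 rect [354.9  36.6] [109.9  53.7] 21.9
scene [391. 255.] 1796 ztop 0.0729 rect [537.2  84. ] [109.8  52.2] 5.5
scene [368. 276.] 570 ztop 0.0575 rect [533.8  25.2] [112.3  53.2] 3.5
scene [244. 313.] 3906 ztop 0.0957 rect [ 453.4 -178.8] [106.1  79.1] 16.2
scene [139. 382.] 4786 ztop 0.1506 rect [ 454.3 -365.2] [106.5  47.1] 11.7
scene [279. 411.] 3524 ztop 0.0961 rect [ 613.2 -253.1] [105.7  47.6] 18.7
side [366. 170.] 1344 ztop 0.1501 rect [ 453.1 -364.3] [105.2  56.1] 10.9
side [253. 174.] 159 ztop 0.0963 rect [ 790.6 -297.4] [61.3 18.3] 89.9
side [302. 186.] 765 ztop 0.0958 rect [ 611.6 -252.1] [103.   55.1] 19.7
side [347. 205.] 1094 ztop 0.0958 rect [ 451.9 -176.1] [104.1  84.8] 16.3
side [267. 270.] 3112 ztop 0.0719 rect [526.5 158.3] [115.8 199.3] 4.5
side [361. 257.] 872 ztop 0.067 rect [352.8  39.9] [110.3  53. ] 21.2
side [ 87. 318.] 1454 ztop 0.151 rect [717.7 441.7] [34.8 36.1] 65.7
side [348. 310.] 1227 ztop 0.067 rect [325.7 222.3] [ 50.  113.6] 2.5
side [372. 371.] 2078 ztop 0.0669 rect [245.9 352.9] [110.3  51.9] 57.8
```

Heights from both views: the book at scene (139,382) is 150 mm tall and the other two are 96 mm. So the register is the one at about (454,-365) mm. Close crop and tray details next.

```bash
python3 - <<'E'
from h import *
np.set_printoptions(precision=4,suppress=True)
W=np.load
import json
s={"ee_rot":[-179.918,0.0007,90.002],"tcp_pos":[0.52461,0,0.24768]}
C=[]
for n in["scene","side","wrist"]:
    d=pickle.load(open(n+"0.pkl","rb"));P=wcloud(d,Tst(s)) if n=="wrist" else cloud(d)
    Z=P[...,2]
    inr=(P[...,0]>0.43)&(P[...,0]<0.64)&(P[...,1]>-0.06)&(P[...,1]<0.36)
    # topdown map 1mm->1.5px
    im=np.zeros((int(440*1.5),int(220*1.5)),np.float32)
    Q=P[inr]; o=np.argsort(Q[:,2]); Q=Q[o]
    r=((0.37-Q[:,1])*1500).astype(int).clip(0,659); c=((Q[:,0]-0.43)*1500).astype(int).clip(0,329)
    im[r,c]=Q[:,2]; im=cv2.dilate(im,np.ones((3,3)))
    C.append(cv2.resize(cv2.applyColorMap((im/0.08*255).clip(0,255).astype(np.uint8),cv2.COLORMAP_JET),(264,528)))
    m=(inr&(Z>0.066)&(Z<0.08)).astype(np.uint8)
    m=cv2.morphologyEx(m,cv2.MORPH_OPEN,np.ones((3,3)))
    k,l,st,ce=cv2.connectedComponentsWithStats(m)
    for i in range(1,k):
        if st[i,4]<150: continue
        q=P[l==i]; r=cv2.minAreaRect((q[:,:2]*1000).astype(np.float32)); print(n,ce[i].round(),st[i,4],np.median(q[:,2]).round(4),np.round(r[0],1),np.round(r[1],1),round(r[2],1))
    # tray by dark colour low
    hsv=cv2.cvtColor(d["img"],cv2.COLOR_RGB2HSV)
    m=(inr&(hsv[...,1]<90)&(hsv[...,2]<140)&(Z>0.0125)&(Z<0.026)).astype(np.uint8)
    k,l,st,ce=cv2.connectedComponentsWithStats(m,connectivity=8)
    keep=np.isin(l,[i for i in range(1,k) if st[i,4]>15]); q=P[keep]
    if len(q): r=cv2.minAreaRect((q[:,:2]*1000).astype(np.float32)); print(n,"tray",len(q),np.round(r[0],1),np.round(r[1],1),round(r[2],1))
cv2.imwrite("pics/top0.png",np.hstack(C))
d=pickle.load(open("scene0.pkl","rb"));i=d["img"][:,:,::-1]
cv2.imwrite("pics/crop0.png",np.hstack([cv2.resize(i[310:460,70:270],(400,300)),cv2.resize(i[180:345,310:490],(400,300))]))
E
```

```text
scene [414. 224.] 1198 0.0705 [524.9 165.9] [109.5  53.6] 4.9
scene [391. 252.] 1394 0.0704 [537.2  84.3] [110.4  52.7] 4.5
scene tray 1815 [532.7 126. ] [140.9 362.4] 4.1
side [277. 249.] 621 0.0704 [535.2  86.4] [108.3  53.5] 5.4
side [266. 270.] 749 0.0704 [523.2 168.8] [110.5  52.6] 4.1
side tray 928 [529.9 129. ] [140.9 361.4] 4.3
wrist [315.  25.] 6721 0.0702 [526.3 166.3] [110.4  49.7] 3.4
wrist [332. 117.] 7974 0.0701 [538.7  85.2] [110.3  50.4] 4.8
wrist tray 4005 [536.9  81.5] [140.1 269. ] 4.4
```

View pics/top0.png

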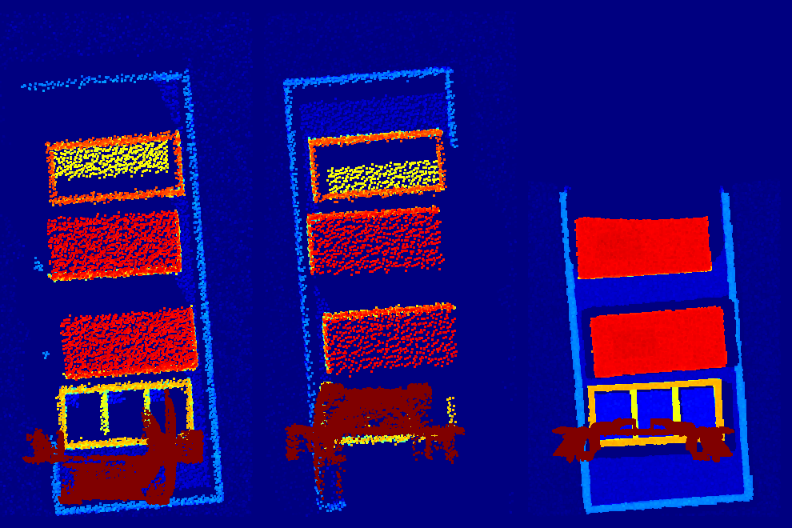

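View pics/crop0.png

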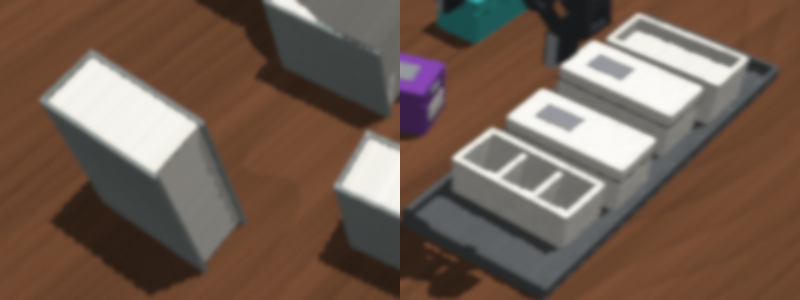

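The tray is at about (531,127.5) mm, yaw 4.2°. The card boxes are at about (525,167) and (538,85), so the gap is about 31 mm. The crop confirms the tall grey register and both white lidded boxes. I'll go above the gap with the fingers shut and the jaw axis along tray x.

Call:
apply_moves(
  commands="25 1.4 0 0 0 0 0;25 1.4 0 0 0 0 0;25 1.4 0 0 0 0 0;25 1.4 0 0 0 0 0;25.5 1.2 0 0 0 0 0;0 0 30 0 0 -4.2 0;0 0 30 0 0 0 0;0 0 30 0 0 0 0;0 0 30 0 0 0 0;0 0 0 0 0 0 0;0 0 0 0 0 0 0;0 0 0 0 0 0 0",
)

```text
clock: 1.65
tcp_pos: [0.5326, 0.1257, 0.1296]
ee_rot: [179.9, -0.0, 94.2]
wrist_force: [-0.1, 0.6, 0.9]
finger_gap: 0.0003
```

```bash
cat > look.py <<'E'
import sys
from h import *
from station import get_state, viewer
np.set_printoptions(precision=4,suppress=True)
tag=sys.argv[1]
s=get_state();print(s["clock"],s["tcp_pos"],s["ee_rot"],s["wrist_force"],s["finger_gap"])
for n in sys.argv[2:]:
    s=get_state();d=viewer.get_image(n);d["s"]=s;pickle.dump(d,open(f"{n}{tag}.pkl","wb"));cv2.imwrite(f"pics/{n}{tag}.png",d["img"][:,:,::-1])
    P=wcloud(d,Tst(s)) if n=="wrist" else cloud(d)
    Z=P[...,2]
    hsv=cv2.cvtColor(d["img"],cv2.COLOR_RGB2HSV)
    m=((hsv[...,1]<60)&(P[...,0]>0.43)&(P[...,0]<0.64)&(P[...,1]>-0.06)&(P[...,1]<0.36)&(Z>0.066)&(Z<0.075)).astype(np.uint8)
    m=cv2.morphologyEx(m,cv2.MORPH_OPEN,np.ones((3,3)))
    k,l,st,ce=cv2.connectedComponentsWithStats(m)
    for i in range(1,k):
        if st[i,4]<150: continue
        q=P[l==i]; r=cv2.minAreaRect((q[:,:2]*1000).astype(np.float32))
        c=np.array(r[0])-[531.3,127.5]; a=np.radians(4.2)
        print(n,ce[i].round(),np.median(q[:,2]).round(4),np.round(r[0],1),np.round(r[1],1),round(r[2],1),"tray xy",np.round([c[0]*np.cos(a)+c[1]*np.sin(a),-c[0]*np.sin(a)+c[1]*np.cos(a)],1))
E
python3 look.py 1 scene side wrist; python3 - <<'E'
import cv2,numpy as np
a=cv2.imread("pics/scene1.png")[130:345,280:500];b=cv2.imread("pics/side1.png")[150:350,180:380]
cv2.imwrite("pics/c1.png",np.hstack([cv2.resize(a,(400,390)),cv2.resize(b,(390,390))]))
E
```

```text
1.65 [0.5326 0.1257 0.1296] [179.8852  -0.0185  94.1977] [-0.1285  0.6035  0.9248] 0.00026458068172934
scene [416. 226.] 0.0704 [524.1 165.1] [111.4  52.4] 5.9 tray xy [-4.4 38. ]
scene [391. 252.] 0.0704 [537.3  84.1] [110.4  52.4] 5.2 tray xy [  2.8 -43.7]
side [277. 249.] 0.0704 [535.9  87.1] [110.  51.] 5.5 tray xy [  1.6 -40.6]
side [266. 270.] 0.0704 [522.8 167.4] [108.7  55. ] 4.6 tray xy [-5.6 40.4]
wrist [308. 188.] 0.0702 [526.  166.8] [110.4  50.5] 3.7 tray xy [-2.4 39.6]
wrist [383. 312.] 0.0701 [569.5  97.7] [47.5 31.4] 5.0 tray xy [ 35.9 -32.5]
wrist [252. 313.] 0.0701 [501.8  93. ] [37.7 31.3] 0.8 tray xy [-31.9 -32.3]
```

View pics/wrist1.png

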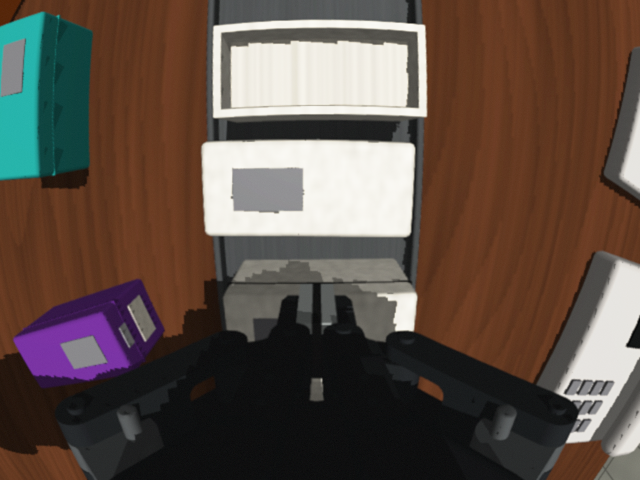

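View pics/c1.png

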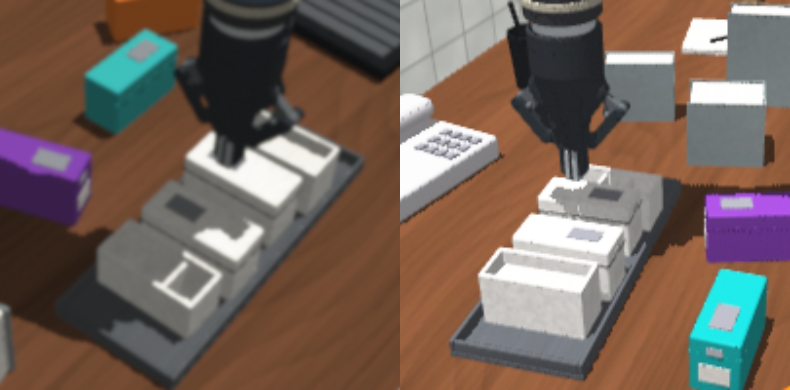

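```bash
python3 - <<'E'
from h import *
np.set_printoptions(precision=1,suppress=True)
for n in ["scene","side"]:
    d=pickle.load(open(n+"1.pkl","rb"));P=cloud(d);T=Tst(d["s"])
    Q=P[np.isfinite(P[...,0])]; L=((Q-T[:3,3])@T[:3,:3])*1000
    L=L[(abs(L[:,0])<70)&(abs(L[:,1])<90)&(L[:,2]<25)&(L[:,2]>-150)]
    for z in range(-80,25,8):
        b=L[(L[:,2]>=z)&(L[:,2]<z+8)]
        if len(b): print(n,z,len(b),"x",np.percentile(b[:,0],[2,98]),"y",np.percentile(b[:,1],[2,98]))
E
```

```text
scene -80 325 x [-20.1   9.9] y [-59.3  59.9]
scene -72 226 x [-19.   -1.9] y [-57.6  59.7]
scene -64 186 x [-18.9   1.1] y [-53.4  52. ]
scene -56 172 x [-19.3   3.2] y [-46.2  45.6]
scene -48 148 x [-15.5   8.7] y [-39.3  39.1]
scene -40 188 x [-15.2   8.2] y [-36.2  32.5]
scene -32 79 x [-14.7  -4.6] y [-26.   24.6]
scene -24 43 x [-12.9  -5.4] y [-12.6  12.6]
scene -16 63 x [-13.5   1.7] y [-13.1  13.7]
scene -8 55 x [-12.8   4.1] y [-14.6  13.2]
scene 0 58 x [-13.    4.4] y [-13.7  12.9]
scene 8 20 x [-12.6  -6.9] y [-5.7  7. ]
scene 16 1 x [-3. -3.] y [5.3 5.3]
side -80 221 x [-9.9 20.4] y [-61.8  57.2]
side -72 189 x [-2.1 18.5] y [-62.2  56.2]
side -64 139 x [-9.5 18.8] y [-53.3  51.8]
side -56 148 x [-9.3 18.1] y [-47.1  45.6]
side -48 111 x [-9.5 14.6] y [-40.6  39.1]
side -40 149 x [-8.6 14.4] y [-34.4  33. ]
side -32 69 x [ 6.1 14.8] y [-29.1  27. ]
side -24 41 x [-2.2 12.7] y [-15.3   9.3]
side -16 51 x [-5.8 13.3] y [-15.   11.5]
side -8 46 x [-5.7 12.7] y [-15.3  12.4]
side 0 50 x [-5.2 12.8] y [-15.   12.7]
side 8 23 x [ 2.6 12.6] y [-8.  10.1]
side 16 2 x [-3.3  4.9] y [-7.3 -6.1]
```

Wide finger links begin about 50 mm above the TCP, so at TCP z≈0.038 only the roughly 25 mm wide fingers stand between the boxes. I'll descend and push right, then left.

Call:
apply_moves(
  commands="0 2 20 0 0 0 0;0 0 20 0 0 0 0;0 0 20 0 0 0 0;0 0 20 0 0 0 0;0 0 11.5 0 0 0 0;0 0 0 0 0 0 0;0 0 0 0 0 0 0;-4 0 0 0 0 0 0;-4 0 0 0 0 0 0;-4 0 0 0 0 0 0;-4 0 0 0 0 0 0;-4 0 0 0 0 0 0;0 0 0 0 0 0 0;0 0 0 0 0 0 0",
)

```text
clock: 3.55
tcp_pos: [0.5351, 0.1054, 0.0367]
ee_rot: [-180.0, 0.0, 94.2]
wrist_force: [0.5, 0.8, -0.4]
finger_gap: 0.0
```

Call:
apply_moves(
  commands="5 -1 0 0 0 0 0;5 -2 0 0 0 0 0;5 -2 0 0 0 0 0;5 -2 0 0 0 0 0;5 0 0 0 0 0 0;4 0 0 0 0 0 0;4 0 0 0 0 0 0;4 0 0 0 0 0 0;0 0 0 0 0 0 0;0 0 0 0 0 0 0;-9 0 0 0 0 0 0;-9 0 0 0 0 0 0;0 0 -30 0 0 0 0;0 0 -40 0 0 0 0;0 0 -50 0 0 0 0;0 0 -50 0 0 0 0;-40 0 0 0 0 0 0;-40 0 0 0 0 0 0;-40 0 0 0 0 0 0;-20 0 0 0 0 0 0",
)

```text
clock: 6.05
tcp_pos: [0.5369, -0.0177, 0.2068]
ee_rot: [-180.0, -0.0, 94.1]
wrist_force: [-0.3, 0.0, 0.6]
finger_gap: 0.0
```

```bash
python3 look.py 2 scene side wrist
```

```text
6.05 [ 0.5369 -0.0177  0.2068] [-179.9949   -0.0014   94.0787] [-0.2801  0.0065  0.5625] 2.4791876601028108e-06
scene [418. 221.] 0.0704 [523.9 178.6] [109.1  57. ] 4.3 tray xy [-3.6 51.5]
scene [386. 257.] 0.0704 [538.   68.4] [110.9  51.7] 4.5 tray xy [  2.3 -59.4]
side [280. 246.] 0.0704 [535.8  71.3] [109.4  52.6] 4.6 tray xy [  0.4 -56.4]
side [264. 272.] 0.0703 [522.2 178.7] [110.4  51.9] 4.5 tray xy [-5.3 51.7]
wrist [276.   1.] 0.0683 [501.7 150.8] [59.4  3.7] 1.5 tray xy [-27.8  25.4]
wrist [366.   1.] 0.0684 [559.7 155.1] [42.6  2.6] 6.1 tray xy [30.3 25.5]
wrist [326. 113.] 0.0702 [539.5  69.1] [110.2  49.7] 4.0 tray xy [  3.9 -58.8]
```

View pics/wrist2.png

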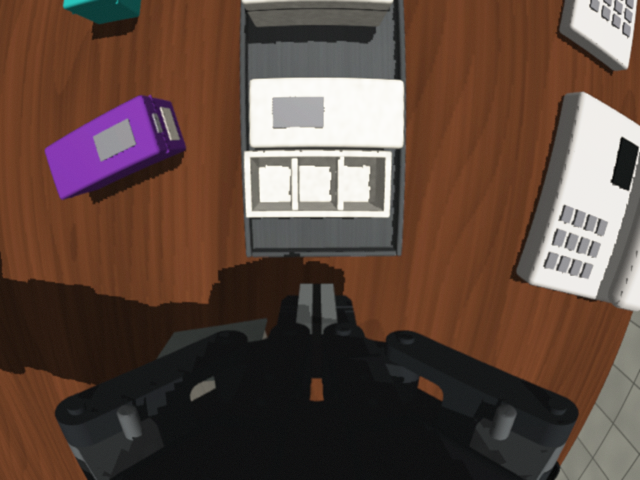

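View pics/scene2.png

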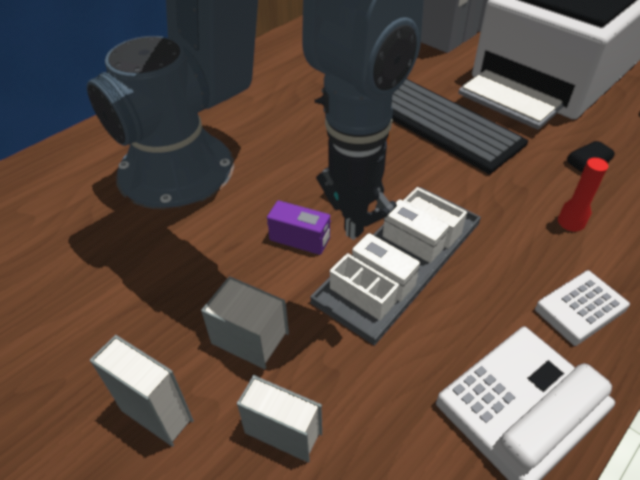

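The boxes are now about 110 mm apart (gap about 60 mm), both upright. Next I go above the register with the jaws open.

Call:
apply_moves(
  commands="-38 -12 -5 0 0 0 85;-38 -12 -5 0 0 0 85;-38 -12 -5 0 0 0 85;-38 -12 -5 0 0 0 85;-38 -12 -5 0 0 0 85;-38 -12 -5 0 0 0 85;-38 -12 -5 0 0 0 85;-38 -12 -5 0 0 0 85;-36.3 -11.7 -5 0 0 0 85;0 0 0 0 0 10.35 85;0 0 0 0 0 10.35 85;0 0 0 0 0 10.35 85;0 0 0 0 0 10.35 85;0 0 0 0 0 10.35 85;0 0 0 0 0 10.35 85;0 0 0 0 0 10.35 85;0 0 0 0 0 10.35 85;0 0 0 0 0 0 85;0 0 0 0 0 0 85",
)

```text
clock: 8.57
tcp_pos: [0.455, -0.3622, 0.2517]
ee_rot: [-180.0, 0.0, 11.7]
wrist_force: [0.6, 0.4, -0.1]
finger_gap: 0.0848
```

```bash
cat > reg.py <<'E'
import sys
from h import *
from station import get_state, viewer
np.set_printoptions(precision=1,suppress=True)
tag=sys.argv[1]; zlo,zhi=float(sys.argv[2]),float(sys.argv[3])
for n in sys.argv[4:]:
    s=get_state();d=viewer.get_image(n);d["s"]=s;pickle.dump(d,open(f"{n}{tag}.pkl","wb"));cv2.imwrite(f"pics/{n}{tag}.png",d["img"][:,:,::-1])
    P=wcloud(d,Tst(s)) if n=="wrist" else cloud(d)
    if n!="wrist": print(s["clock"],s["tcp_pos"]*1000,s["ee_rot"],s["finger_gap"])
    Z=P[...,2]; v=d["img"].max(-1)
    m=((v>60)&(Z>zlo)&(Z<zhi)&(np.linalg.norm(P[...,:2]-s["tcp_pos"][:2],axis=-1)<0.1)).astype(np.uint8)
    m=cv2.morphologyEx(m,cv2.MORPH_OPEN,np.ones((3,3)))
    k,l,st,ce=cv2.connectedComponentsWithStats(m)
    for i in range(1,k):
        if st[i,4]<100: continue
        q=P[l==i]; r=cv2.minAreaRect((q[:,:2]*1000).astype(np.float32)); print(n,ce[i].round(),st[i,4],"z",np.median(q[:,2]).round(4),np.round(r[0],1),np.round(r[1],1),round(r[2],1))
E
python3 reg.py 3 0.142 0.16 scene side wrist; cat > /dev/null; python3 -c "
import pickle;print(pickle.load(open('wrist3.pkl','rb'))['s']['q'])"
```

```text
8.575 [ 455.  -362.2  251.7] [-180.     0.    11.7] 0.08477811266364302
scene [131. 367.] 2602 z 0.1474 [ 453.2 -365.1] [107.9  47.3] 11.2
8.625 [ 454.9 -362.3  251.7] [-180.     0.    11.6] 0.08473517595243436
side [367. 155.] 290 z 0.1479 [ 453.8 -365.9] [104.   61.3] 13.6
wrist [318. 242.] 10177 z 0.1472 [ 455.5 -365. ] [105.1  45.9] 11.3
[-3.85530279e+01  1.92289540e+01  7.62419200e+00  7.84040775e+01
  2.53961989e-03  1.29874560e+02]
```

View pics/wrist3.png

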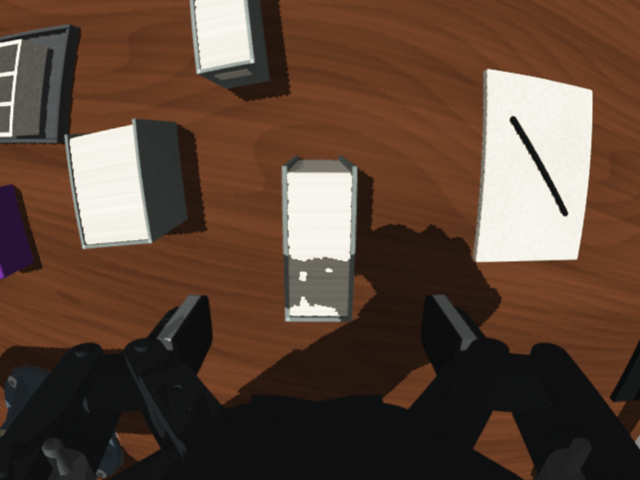

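The wrist view shows the register's top at pixel (318,242), centred between the jaws. It measures (455.5,-365) mm at 11.3°. Descending to grip.

Call:
apply_moves(
  commands="0 2.8 25 0 0 0.3 85;0 0 25 0 0 0 85;0 0 25 0 0 0 85;0 0 20 0 0 0 85;0 0 15 0 0 0 85;0 0 14 0 0 0 85;0 0 0 0 0 0 85;0 0 0 0 0 0 85;0 0 0 0 0 0 0;0 0 0 0 0 0 0;0 0 0 0 0 0 0;0 0 0 0 0 0 0;0 0 0 0 0 0 0;0 0 0 0 0 0 0",
)

```text
clock: 10.48
tcp_pos: [0.4554, -0.3655, 0.1284]
ee_rot: [180.0, -0.0, 11.1]
wrist_force: [-1.1, 2.3, 5.8]
finger_gap: 0.0455
```

Gripped at 45.5 mm. Lift, then carry above the gap.

Call:
apply_moves(
  commands="0 0 -15 0 0 0 0;0 0 -27 0 0 0 0;0 0 -30 0 0 0 0;0 0 -30 0 0 0 0;0 0 -28 0 0 0 0;6 -15.7 0 0 0 0 0;12 -33 0 0 0 0 0;14 -39 0 0 0 0 0;14 -39 0 0 0 0 0;14 -39 0 0 0 0 0;14 -39 0 0 0 0 0;14 -39 0 0 0 0 0;14 -39 0 0 0 0 0;14 -39 0 0 0 0 0;14 -39 0 0 0 3.4 0;0 0 0 0 0 3.5 0;0 0 0 0 0 0 0",
)

```text
clock: 12.6
tcp_pos: [0.5124, 0.0145, 0.2568]
ee_rot: [-180.0, 0.1, 4.3]
wrist_force: [0.1, -0.6, -3.9]
finger_gap: 0.0452
```

```bash
python3 reg.py 4 0.262 0.3 scene side wrist
```

```text
12.6 [512.4  14.5 256.8] [-180.     0.1    4.3] 0.045245645733906645
scene [371. 183.] 1118 z 0.2759 [536.6  21.4] [59.4 71.7] 19.1
12.65 [512.5  14.  257. ] [-180.     0.1    4.3] 0.04553306118430957
side [278. 154.] 170 z 0.2737 [544.   36.6] [31.1 84.8] 38.2
side [309. 154.] 383 z 0.2758 [482.6  11.8] [54.2 57.7] 14.8
wrist [314. 292.] 27056 z 0.2761 [528.9  17.3] [76.2 51.4] 0.4
wrist [396. 318.] 315 z 0.2752 [525.3 -13.1] [4.6 4.7] 5.6
```

View pics/wrist4.png

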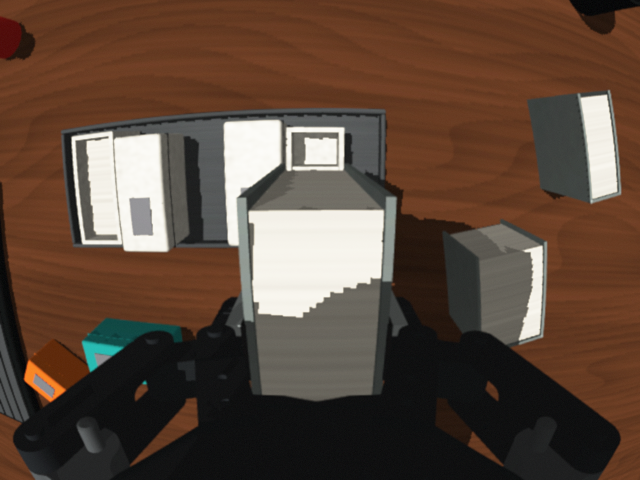

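View pics/scene4.png

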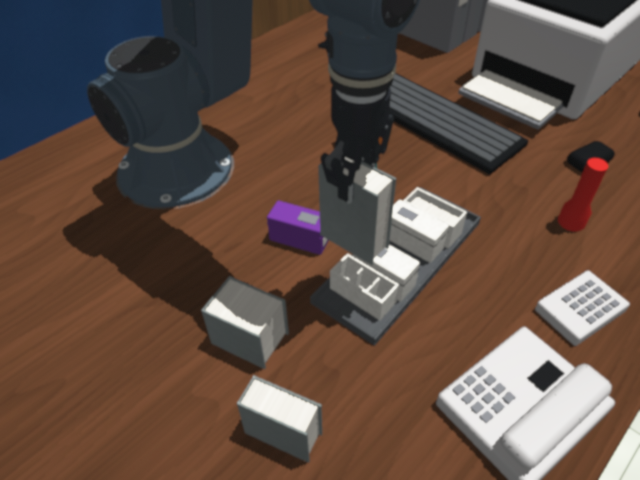

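The register is held upright, but short of the gap because my rows summed to less than planned. I check its tilt in the grip and the box positions.

```bash
python3 - <<'E'
from h import *
np.set_printoptions(precision=4,suppress=True)
d=pickle.load(open("wrist4.pkl","rb"));T=Tst(d["s"]);P=wcloud(d,T)
q=P[215:300,260:375].reshape(-1,3);q=q[(abs(q[:,2]-.276)<.01)]
A=np.c_[q[:,:2],np.ones(len(q))];c=np.linalg.lstsq(A,q[:,2],rcond=None)[0];print("top slope",c[:2],len(q))
top=P[200:400,235:400].reshape(-1,3);top=top[abs(top[:,2]-.276)<.006];L=(top-T[:3,3])@T[:3,:3]
print("tool x,y range of top",np.percentile(L[:,0],[.2,99.8])*1000,np.percentile(L[:,1],[.2,99.8])*1000)
hsv=cv2.cvtColor(d["img"],cv2.COLOR_RGB2HSV);Z=P[...,2]
m=((hsv[...,1]<60)&(hsv[...,2]>170)&(Z>.066)&(Z<.075)).astype(np.uint8);k,l,st,ce=cv2.connectedComponentsWithStats(m)
for i in range(1,k):
    if st[i,4]>300:
        r=cv2.minAreaRect((P[l==i][:,:2]*1000).astype(np.float32));print(ce[i].round(),[np.round(x,1) for x in r])
E
```

```text
top slope [0.0001 0.0089] 9743
tool x,y range of top [-20.2341  51.3021] [-25.0211  27.0577]
[248. 160.] [array([539.9,  69.9]), array([108.6,  48.9]), np.float64(3.7)]
[140. 189.] [array([525.5, 177. ]), array([109.2,  49.5]), np.float64(4.5)]
```

Call:
apply_moves(
  commands="5 -20 0 0 0 0 0;8 -30 0 0 0 0 0;8 -30 0 0 0 0 0;6 -27.7 0 0 0 0 0;0 0 0 0 0 0 0;0 0 15 0 0 0 0;0 0 15 0 0 0 0;0 0 0 0 0 0 0;0 0 0 0 0 0 0",
)

```text
clock: 13.88
tcp_pos: [0.5351, 0.0824, 0.2287]
ee_rot: [-178.1, 0.0, 7.7]
wrist_force: [1.0, -0.1, -3.0]
finger_gap: 0.0456
```

```bash
python3 look.py 5 scene side wrist;python3 - <<'E'
import cv2,numpy as np
a=cv2.imread("pics/scene5.png")[130:345,280:500];b=cv2.imread("pics/side5.png")[130:350,180:400]
cv2.imwrite("pics/c5.png",np.hstack([cv2.resize(a,(400,390)),cv2.resize(b,(390,390))]))
E
```

```text
13.875 [0.5351 0.0824 0.2287] [-178.0851    0.0323    7.7366] [ 0.9947 -0.1317 -3.0298] 0.04557226092227778
scene [435. 228.] 0.0703 [564.9 183. ] [36.3 63.1] 29.6 tray xy [37.5 52.9]
scene [386. 258.] 0.0704 [538.   66.6] [111.3  51.2] 6.9 tray xy [  2.2 -61.2]
side [280. 247.] 0.0703 [534.6  79.4] [114.1  48.2] 13.6 tray xy [ -0.3 -48.3]
side [264. 272.] 0.0704 [522.1 179.3] [109.7  52.5] 3.8 tray xy [-5.4 52.4]
wrist [344. 163.] 0.0699 [587.4  72.8] [50.3 16.9] 89.9 tray xy [ 51.9 -58.6]
wrist [208. 219.] 0.0701 [525.7 176.9] [110.   50.5] 4.1 tray xy [-2.  49.6]
```

View pics/c5.png

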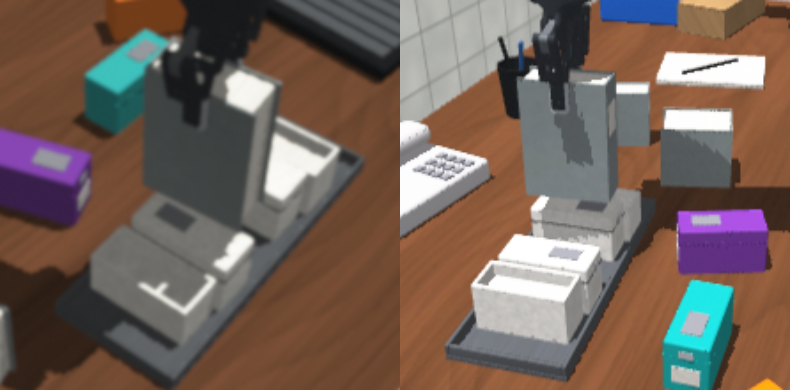

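View pics/wrist5.png

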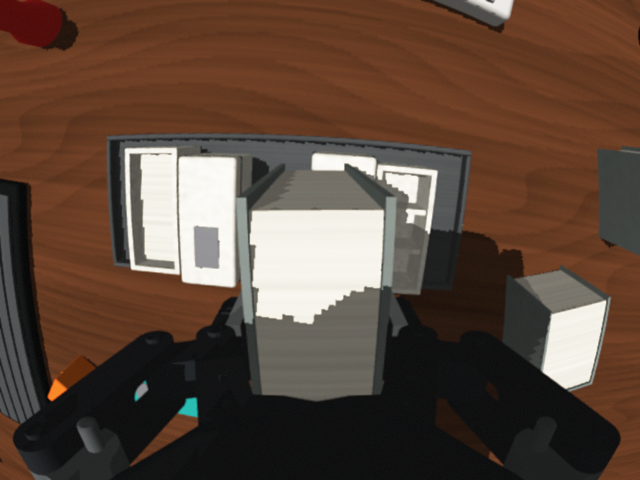

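The arm stopped short because joint 6 is near its 180° limit for this grasp side. I turn half round about the tool z axis. The register is clear of everything, and a half turn is equally square.

Call:
apply_moves(
  commands="0 0 -15 0 0 -5 0;0 0 -10 0 0 -10.2 0;0 0 0 0 0 -10.2 0;0 0 0 0 0 -10.2 0;0 0 0 0 0 -10.2 0;0 0 0 0 0 -10.2 0;0 0 0 0 0 -10.2 0;0 0 0 0 0 -10.2 0;0 0 0 0 0 -10.2 0;0 0 0 0 0 -10.2 0;0 0 0 0 0 -10.2 0;0 0 0 0 0 -10.2 0;0 0 0 0 0 -10.2 0;0 0 0 0 0 -10.2 0;0 0 0 0 0 -10.2 0;0 0 0 0 0 -10.2 0;0 0 0 0 0 -10.2 0;0 0 0 0 0 -10.2 0;0 0 0 0 0 0 0;0 0 0 0 0 0 0",
)

```text
clock: 16.52
tcp_pos: [0.5353, 0.0818, 0.2539]
ee_rot: [178.1, -0.1, -174.1]
wrist_force: [-0.3, 0.3, -4.0]
finger_gap: 0.0454
```

```bash
python3 look.py 6 wrist; python3 -c "
from station import get_state
print(get_state()['q'])"
```

```text
16.525 [0.5353 0.0818 0.2539] [ 178.0848   -0.0678 -174.0676] [-0.263   0.2941 -3.9953] 0.04537839215351119
wrist [419. 212.] 0.0702 [525.1 176.9] [110.   50.6] 4.4 tray xy [-2.6 49.7]
wrist [297. 163.] 0.0699 [489.8  65.6] [12.5 49.7] 7.3 tray xy [-45.9 -58.7]
[ 7.6599711  15.18914115  2.12051133 76.9473142   1.91690769  1.69284657]
```

View pics/wrist6.png

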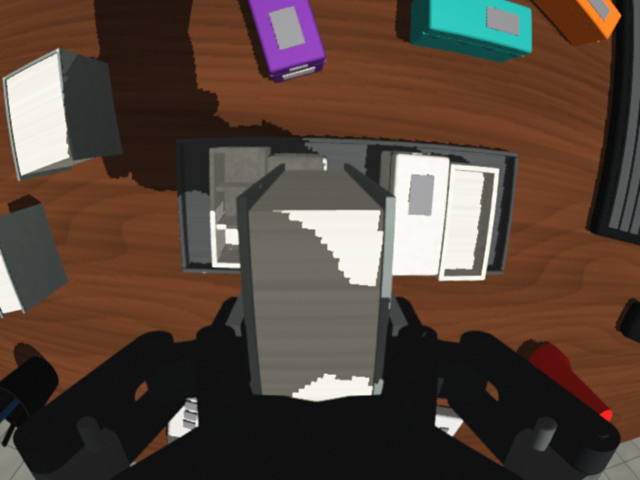

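Call:
apply_moves(
  commands="0 0 0 1.9 0 1.7 0;0 0 0 0 0 0 0;0 12 0 0 0 0 0;0 20 0 0 0 0 0;0.6 10.2 0 0 0 0 0;0 0 0 0 0 0 0;0 0 0 0 0 0 0;0 0 0 0 0 0 0",
)

```text
clock: 17.58
tcp_pos: [0.5314, 0.1235, 0.2537]
ee_rot: [180.0, -0.1, -175.6]
wrist_force: [-0.9, -0.4, -3.5]
finger_gap: 0.0453
```

```bash
python3 look.py 7 scene side wrist; python3 - <<'E'
from h import *
np.set_printoptions(precision=1,suppress=True)
d=pickle.load(open("wrist7.pkl","rb"));T=Tst(d["s"]);P=wcloud(d,T);zt=T[2,3]+.019
top=P[200:400,235:400].reshape(-1,3);top=top[abs(top[:,2]-zt)<.008];L=(top-T[:3,3])@T[:3,:3]*1000
print(np.median(top[:,2]),np.percentile(L[:,0],[.2,99.8]),np.percentile(L[:,1],[.2,99.8]))
A=np.c_[L[:,:2],np.ones(len(L))];print("slope",np.linalg.lstsq(A,L[:,2],rcond=None)[0][:2]*100,"%")
a=cv2.imread("pics/scene7.png")[130:345,280:500];b=cv2.imread("pics/side7.png")[130:350,180:400]
cv2.imwrite("pics/c7.png",np.hstack([cv2.resize(a,(400,390)),cv2.resize(b,(390,390))]))
E
```

```text
17.575 [0.5314 0.1235 0.2537] [ 179.9945   -0.1073 -175.5678] [-0.8777 -0.4308 -3.4828] 0.045328074720482996
scene [437. 231.] 0.0703 [567.6 180.2] [22.6 52.4] 5.3 tray xy [40.1 49.9]
scene [386. 257.] 0.0704 [538.2  68.6] [110.6  52.2] 3.6 tray xy [  2.6 -59.2]
side [280. 246.] 0.0705 [536.5  73.3] [109.7  50.5] 6.6 tray xy [  1.3 -54.4]
side [264. 272.] 0.0704 [521.5 179.5] [109.1  51.7] 4.4 tray xy [-6.  52.6]
wrist [390. 190.] 0.0702 [524.8 178.2] [109.8  50.2] 5.7 tray xy [-2.8 51. ]
wrist [241. 198.] 0.0701 [539.2  67.7] [110.3  48.6] 2.5 tray xy [  3.5 -60.2]
0.2728610479881414 [-22.6  48.9] [-27.   25.4]
slope [0.7 0.8] %
```

View pics/wrist7.png

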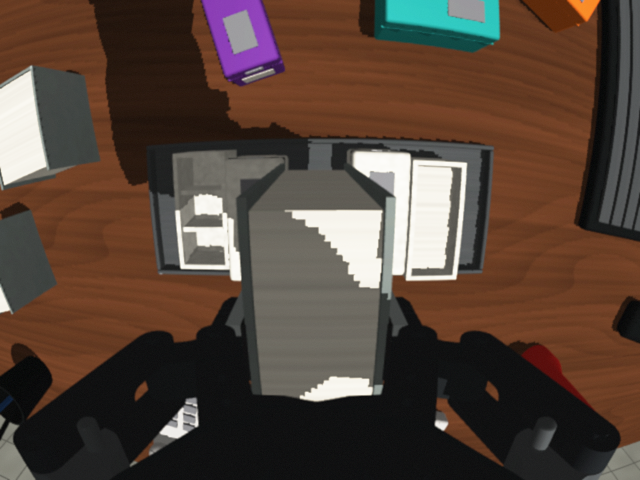

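View pics/c7.png

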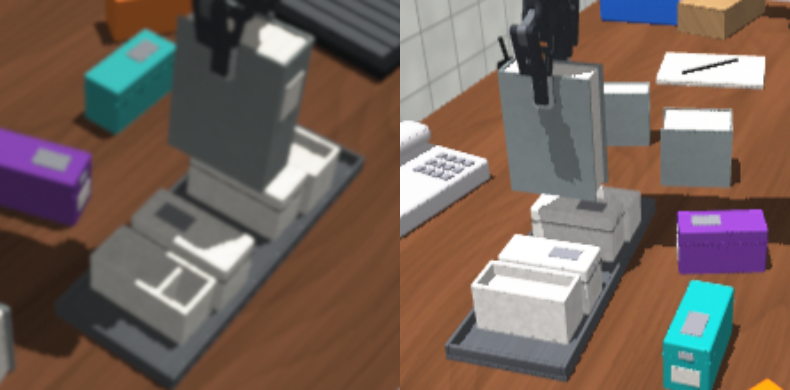

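The register is above the gap with about 7 mm clearance on each side. No slip in the grip and upright within 1%. Lowering, slowing near the floor.

Call:
apply_moves(
  commands="0 0 15 0 0 0 0;0 0 20 0 0 0 0;0 0 15 0 0 0 0;0 0 12 0 0 0 0;0 0 12 0 0 0 0;0 0 12 0 0 0 0;0 0 12 0 0 0 0;0 0 10 0 0 0 0;0 0 0 0 0 0 0;0 0 0 0 0 0 0;0 0 0 0 0 0 0",
)

```text
clock: 19.1
tcp_pos: [0.5315, 0.1239, 0.1462]
ee_rot: [180.0, -0.1, -175.5]
wrist_force: [-0.2, 0.4, -3.2]
finger_gap: 0.0455
```

Forces are clean, about the register's weight. 12.8 mm remain to the floor.

Call:
apply_moves(
  commands="0 0 4 0 0 0 0;0 0 3 0 0 0 0;0 0 2 0 0 0 0;0 0 1.5 0 0 0 0;0 0 1 0 0 0 0;0 0 1 0 0 0 0;0 0 0 0 0 0 0;0 0 0 0 0 0 0",
)

```text
clock: 20.1
tcp_pos: [0.5312, 0.1238, 0.1334]
ee_rot: [180.0, -0.1, -175.5]
wrist_force: [-0.5, 0.1, 0.2]
finger_gap: 0.0458
```

```bash
python3 look.py 8 scene side wrist; python3 - <<'E'
import cv2,numpy as np
a=cv2.imread("pics/scene8.png")[130:345,280:500];b=cv2.imread("pics/side8.png")[130:350,180:400]
cv2.imwrite("pics/c8.png",np.hstack([cv2.resize(a,(400,390)),cv2.resize(b,(390,390))]))
E
```

```text
20.1 [0.5312 0.1238 0.1334] [ 179.9866   -0.0935 -175.5474] [-0.475   0.1098  0.2098] 0.04576094244483429
scene [386. 256.] 0.0705 [537.1  72.4] [111.2  59.4] 4.3 tray xy [  1.8 -55.4]
side [266. 271.] 0.0704 [522.6 171.9] [109.4  64.3] 3.1 tray xy [-5.5 44.9]
wrist [424. 232.] 0.0703 [523.3 176.9] [106.8  49.8] 4.5 tray xy [-4.3 49.9]
wrist [208. 240.] 0.0704 [534.8  68.5] [101.3  49.7] 3.7 tray xy [ -0.8 -59.1]
```

View pics/c8.png

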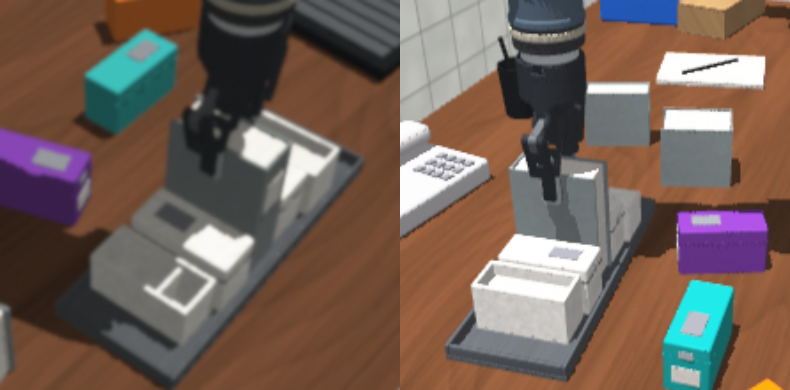

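Seated: TCP height is as predicted and the wrist no longer carries the weight. Release and retreat.

Call:
apply_moves(
  commands="0 0 0 0 0 0 60;0 0 0 0 0 0 75;0 0 0 0 0 0 85;0 0 0 0 0 0 85;0 0 0 0 0 0 85;0 0 -10 0 0 0 85;0 0 -20 0 0 0 85;0 0 -30 0 0 0 85;0 0 -30 0 0 0 85;0 0 -30 0 0 0 85;40 0 0 0 0 0 85;40 0 0 0 0 0 85;0 0 0 0 0 0 85;0 0 0 0 0 0 85;0 0 0 0 0 0 85",
)

```text
clock: 22.12
tcp_pos: [0.4526, 0.1177, 0.2535]
ee_rot: [180.0, -0.1, -175.6]
wrist_force: [-0.4, 0.3, 0.5]
finger_gap: 0.0851
```

```bash
python3 look.py 9 scene side wrist; python3 - <<'E'
from h import *
a=np.radians(4.2)
for n in["scene","side","wrist"]:
    d=pickle.load(open(n+"9.pkl","rb"));P=wcloud(d,Tst(d["s"])) if n=="wrist" else cloud(d)
    Z=P[...,2];m=((Z>.148)&(Z<.166)&(abs(P[...,0]-.5313)<.08)&(abs(P[...,1]-.124)<.08)).astype(np.uint8)
    q=P[cv2.morphologyEx(m,cv2.MORPH_OPEN,np.ones((3,3)))>0]
    if len(q)<50: continue
    r=cv2.minAreaRect((q[:,:2]*1000).astype(np.float32));c=np.array(r[0])-[531.3,127.5]
    print(n,len(q),np.median(q[:,2]).round(4),[np.round(x,1) for x in r],"tray",np.round([c[0]*np.cos(a)+c[1]*np.sin(a),-c[0]*np.sin(a)+c[1]*np.cos(a)],1))
    s=np.linalg.lstsq(np.c_[q[:,:2],np.ones(len(q))],q[:,2],rcond=None)[0];print("slope",s[:2].round(3))
E
```

```text
22.125 [0.4526 0.1177 0.2535] [ 179.9807   -0.0776 -175.5545] [-0.4047  0.2745  0.5244] 0.08509521189056211
scene [387. 256.] 0.0704 [537.9  71.7] [110.9  58.8] 4.4 tray xy [  2.5 -56.1]
side [264. 271.] 0.0704 [522.7 173.3] [110.9  63.4] 5.5 tray xy [-5.2 46.3]
wrist [375. 295.] 0.0703 [524.8 177.1] [110.4  50.3] 4.1 tray xy [-2.9 50. ]
wrist [257. 300.] 0.0703 [539.2  68.9] [109.9  50.6] 3.7 tray xy [  3.6 -59.1]
wrist [314. 255.] 0.0708 [485.6 117.4] [ 2.6 40.1] 2.9 tray xy [-46.3  -6.7]
scene 1334 0.1528 [array([531.9, 120.6]), array([105.4,  49.1]), np.float64(5.2)] tray [ 0.1 -6.9]
slope [0.002 0.005]
side 678 0.1526 [array([531.7, 122.6]), array([105.6,  51.8]), np.float64(4.4)] tray [ 0.1 -5. ]
slope [ 0.007 -0.017]
wrist 7018 0.1524 [array([529.7, 121.2]), array([98.6, 46.8]), np.float64(4.6)] tray [-2.1 -6.1]
slope [0.001 0.001]
```

View pics/wrist9.png

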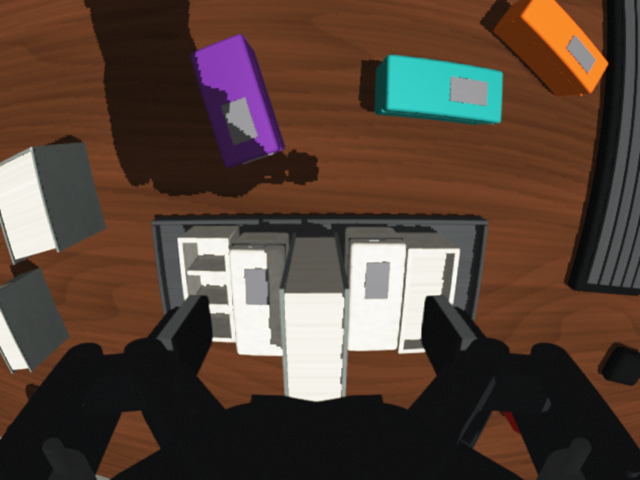

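View pics/scene9.png

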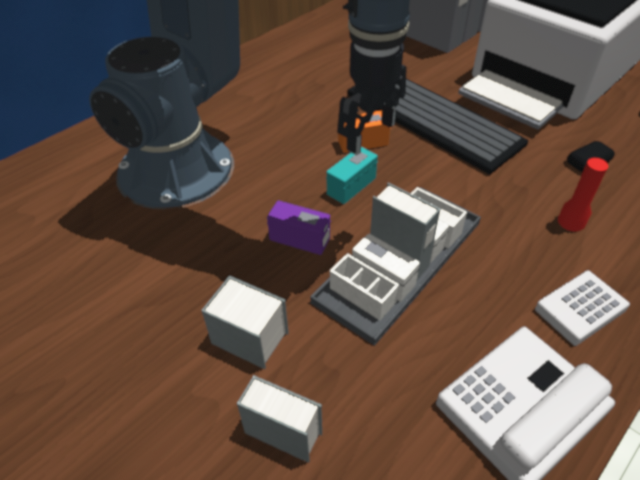

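The register's page top rose from 147.4 mm on the desk to 152.5 mm, which puts it on the 5 mm tray floor. It is level and square, and both boxes stand upright. Handing in.

```bash
python3 -c "
from station import job
print(job.finish_job())"
```

```text
the job is handed in; nothing more can be done
None
```

The tall register now stands upright between the two card boxes, down on the tray's floor. I handed the job in at about 22 s of the 58 s allowed. No verdict was reported.

**What I did:** I pushed the right box and then the left box outwards with the closed fingers. Their centres went from about 82 mm to about 110 mm apart while the register was still far off. I then gripped the register near its top, carried it over, lowered it into the gap, released it and backed clear.

**Last checks:**
- **Height:** the register's page tops are 5.1 mm higher than they were on the desk, which matches the tray's 5 mm floor.
- **Tilt and squareness:** it is level within about 0.02 rad and square with the row within about 1° (0.02 rad).
- **Position:** it sits within about 2 mm of the tray's centre line, about 55 mm from the left box centre and 53 mm from the right.
- **Card boxes:** both card-box tops are level at 70 mm, so both are standing on the floor.
- **Gripper:** it is open and clear of everything.

**What went wrong or disagreed:**
- My first carry stopped short because I miscounted the rows.
- The next one stopped short because joint 6 was close to its 180° limit. I turned the register half round in the air and took out the 1.9° tilt this had left before lowering it.
- The camera views disagreed by 1 to 3 mm on positions, and by up to about 6 mm where the register or gripper hid part of a box. All of this is well inside the tolerances.

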